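Walk a sticky shield shutter home on a test box

TASK

On the bench, close the test box over its circuit board by pushing its steel shutter away from you by the two round studs, a little at one end and then a little at the other so that it does not rack and jam; never force it (no push above about 25 N). When it is all the way across, press the left end home against its rubber stop with a firm push of about 15 N held for a moment, then the right end likewise, and let go with both ends fully home. Leave the other things on the bench alone.

Things in the scene. Friction and masses are not known exactly. Their poses are not given: they have to be found in the camera images.
- test_box: Grey metal box fixed to the bench, 240 (x) x 300 (y) x 60 mm tall. Origin: centre of its underside; x is the shutter's closing direction, away from the robot, y left, z up. A hood, top at 60 mm, roofs x -120 to 28 mm, |y| < 92 mm; lips of the same height cover |y| > 122 mm. In the slot between, open at its far end, stands a stud. Nothing else rises above 60 mm. Beyond is an open well with a circuit board.
- shutter: Loose steel plate, 80 (x, travel) x 258 (y) x 6 mm, about 0.8 kg, origin at its underside centre. It slides below the hood on dry ledges 48 mm above the bench, with 2 mm play at each side, and is pushed by its two studs, 20 mm nearer the robot than its middle. A push on one stud moves that end and roughly pivots the plate about the other. It starts 55 to 80 mm short of home.
- stud_left (a point): Middle of the left (+y) stud's height, 76 mm above the bench. Plain upright round post, 16 mm thick, 108 mm left of the shutter's middle; top 98 mm above the bench, so 38 mm stand clear of the hood. Home: x = 46 mm in the test box's frame. Each end slides at about 2 to 6 N; when one stud leads the other by about 12 to 14 mm (0.06 rad) the plate wedges and the force shoots up; pushing the lagging stud frees it.
- stud_right (a point): Middle of the right (-y) stud's height; the mirror image of the left stud, 216 mm from it, with the same home x. The studs start up to about 7 mm apart along the travel.
- stop_left: Black rubber stop pad, 6 x 20 x 14 mm, at the far end of the left track, fixed to the test box, straight ahead of the left stud: the shutter's far edge meets its near face at x = 106 mm, y = 98 to 118 mm in the test box's frame. The origin given is that of the test box. It gives about 1 mm under 20 N.
- stop_right: The same pad on the right track, y = -118 to -98 mm; the origin given is that of the test box.
- screwdriver: Bystander: screwdriver with a yellow handle, about 200 mm long, lying on the bench to the left of the box; origin at its middle underside.
- tool_tray: Bystander: white open tray, 160 x 120 x 35 mm, with hand tools, to the left of the box; origin at its underside centre.
- solder_reel: Bystander: grey reel, 56 mm across, 40 mm tall, to the right of the box; origin at its underside centre.
- cleaner_bottle: Bystander: white bottle, 52 mm across, 120 mm tall, to the right of the box; origin at its underside centre.

How it is judged:
By the outcome, as a careful person would: the job done as asked, in the order asked, and still so for the second after the job is handed in, with the robot touching nothing.
It also fails if it takes over 72 s, if anything falls off the work surface, if the arm or the gripper's body presses on something with over 40 N, if the wrist force passes 120 N, or if a joint passes its speed limit or range.

ROBOT

A 6-joint arm with a two-finger parallel gripper is mounted at the origin on the work surface. World frame = base frame: x ahead of the robot, y to its left, z up, the work surface at z = 0. Lengths are in m, angles in rad, forces in N, time in s.
With the tool pointing down it reaches from about 0.3 to 0.775 m from the base axis. Payload 14.6 kg.
Tool frame: the origin (TCP) lies on the centre line of the jaws, within the pads' length; the fingertips stand 19 mm ahead of it and the grasp point (between the pads) is the TCP; y points along the fingers, x is the direction in which the jaws open and shut, and the axes are right-handed (so a half turn about y gives the same grasp; the last joint's range is limited). The gripper opens to 94 mm and grips with 3 to 60 N. Pads are 16 mm wide; open, the fingers measure 119 mm over their backs; the gripper's body (75 mm by 177 mm) begins 78 mm behind the grasp point.
Start: joints at [1.215, 0.3, 1.521, -0, 1.321, -0.067], TCP at [0.157, 0.527, 0.224] pointing down, gripper open.
Joint ranges: [-3.03, 3.03], [-0.79, 2.21], [0.23, 2.52], [-1.04, 4.18], [0, 3.07], [-2.55, 2.55]. Speed limits (rad/s): [2.22, 2.22, 2.57, 3.14, 3.14, 3.14].

INTERFACE

Orientations are given as [roll, pitch, yaw] about the fixed x, y, z axes, in that order (R = Rz(yaw) Ry(pitch) Rx(roll)).
In Python, from station import get_obs, cams, workorder gives the robot as it stands.
- The arm moves only by the shell command python3 -m handwheel 'ROWS' [FORCE]. ROWS is JSON, a list of rows, each an object of numbers: "fingers": the opening, from -1 (shut) to 1 (fully open); "x", "y", "z": the shift along the tool's x, y, z in m; "spin": the turn about the tool's y in degrees. In form: [{"fingers": .., "x": .., "y": .., "z": .., "spin": ..}, ...]. A call has exactly 10 rows; each row is the pose to reach, as a shift and turn from the pose commanded when the call began, along the tool's axes at that moment; what a row does not reach only later rows make up. A row lasts 1/10 s, in which the tool goes at most 50 mm and 8.59 degrees, less where a joint would pass 70% of its speed; a pose out of reach is approached as far as the arm can. A call with a gripper value outside its range is refused whole. The fingers move at their own pace and stop on an object; FORCE is the grip in N (left out, the last holds). Time passes only in rows, so rows that repeat a pose let the fingers close, or fill a call up. It gives the time, the measured TCP pose, the force and the opening at its end, in the units of the state.
- get_obs(): the state, without advancing time (a new reading comes with each control period).
- cams.camera(name): name is "side" or "top" or "wrist"; returns (picture, depth): 400x640x3 uint8, red, green, blue; 400x640 float32, m along the optical axis (not along the pixel's ray), 0 where there is no reading.
- cams.get_calibration(name): a dict with "fx", "fy", "cx", "cy" (pixels), "view" (4x4, takes a point from world to camera coordinates). Camera axes: x right, y down, z forward; pixel columns grow to the right and rows downward; lengths in m; the calibration is good to about 2 mm. A picture is of the moment at which its call begins: read the wrist's pose just before it. get_calibration takes no time and is no camera call; for the wrist camera it gives the pose at the moment of the call.
- workorder.hand_in(): hands the job in, once; it reports no verdict.
The state is a dict: "time_s": time; "qpos": joint angles; "joint_vel": joint speeds; "tau": joint torques, N m; "ee_pos": TCP position; "eef_rot": TCP orientation; "force": force on the tool from outside, world axes, zero at the start; "moment": the same for the moment, N m; "grip_width": finger opening in m.
Only numpy, scipy, OpenCV 4.12 (cv2) and the standard library are available. Lean on these libraries where they do the work, as an engineer would, in place of code of your own. Each camera call takes 0.05 s, during which the arm holds its last target. There are 200 camera calls.

## Working session

There is one attempt and no reset: what is moved stays moved. The work goes in short steps, Python scripts to look and compute and a shell command to move; the robot and the scene stay as the last step left them, time stands still between calls to the robot, and variables do not carry over. Pictures are saved under pics/ and viewed, about 8 in all and at most 12, crops included, and the job is handed in when it is done.

```bash
mkdir -p pics; ls; python3 - <<'E'
from station import get_obs,cams
import cv2,numpy as np
o=get_obs();print({k:np.round(v,3) for k,v in o.items()})
for n in("top","side"):
    p,d=cams.camera(n);cv2.imwrite(f"pics/{n}1.png",p[...,::-1]);np.savez(f"pics/{n}1.npz",p=p,d=d)
    c=cams.get_calibration(n);print(n,{k:np.round(v,3) for k,v in c.items()})
E
```

```text
pics
{'time_s': np.float64(0.0), 'qpos': array([ 1.215,  0.3  ,  1.522, -0.   ,  1.321, -0.067]), 'joint_vel': array([-0.   , -0.001,  0.   , -0.001, -0.002, -0.001]), 'tau': array([-0.0000e+00, -5.3181e+01, -3.5274e+01,  7.1000e-02,  2.4000e-02,
       -0.0000e+00]), 'ee_pos': array([0.157, 0.527, 0.224]), 'eef_rot': array([-1.571e+00,  1.000e-03,  1.282e+00]), 'force': array([0.655, 0.101, 0.275]), 'moment': array([ 0.018, -0.034, -0.059]), 'grip_width': np.float64(0.094)}
top {'fx': np.float64(432.932), 'fy': np.float64(432.932), 'cx': np.float64(323.522), 'cy': np.float64(209.235), 'view': array([[ 0.024, -0.999,  0.027, -0.05 ],
       [-0.997, -0.026, -0.07 ,  0.547],
       [ 0.07 , -0.026, -0.997,  1.376],
       [ 0.   ,  0.   ,  0.   ,  1.   ]])}
side {'fx': np.float64(496.235), 'fy': np.float64(496.235), 'cx': np.float64(327.129), 'cy': np.float64(197.356), 'view': array([[ 0.978, -0.206,  0.014, -0.54 ],
       [-0.148, -0.749, -0.646,  0.131],
       [ 0.144,  0.63 , -0.763,  1.318],
       [ 0.   ,  0.   ,  0.   ,  1.   ]])}
```

View pics/top1.png

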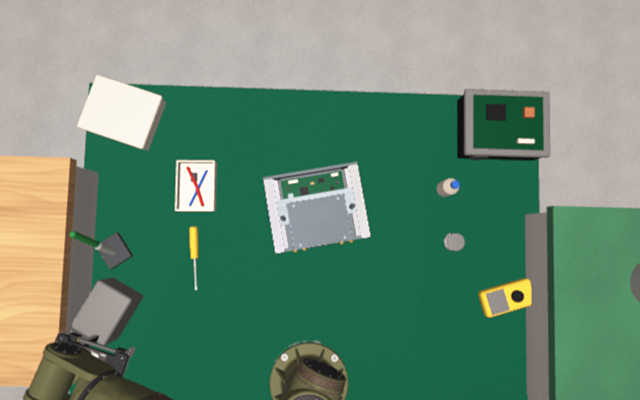

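View pics/side1.png

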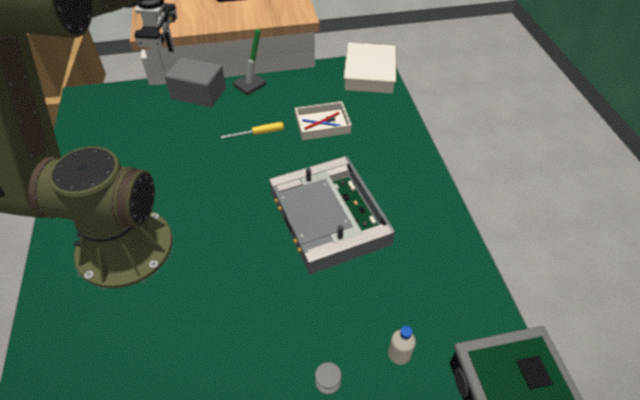

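The top view shows the box with corners near (264,178), (356,163), (369,236) and (276,252), and the studs near (283,218) and (352,206). In the side view the studs are near (308,175) and (340,232). All the bystanders are well clear. Next I measure.

```bash
cat > h.py <<'E'
import numpy as np,cv2
from station import get_obs,cams
def ray(c,u,v):
    V=np.array(c["view"]);R,t=V[:3,:3],V[:3,3]
    return -R.T@t, R.T@np.array([(u-c["cx"])/c["fx"],(v-c["cy"])/c["fy"],1])
def onplane(c,u,v,z):
    o,d=ray(c,u,v);return o+d*(z-o[2])/d[2]
def cloud(c,d):
    v,u=np.mgrid[:400,:640];V=np.array(c["view"])
    P=np.stack([(u-c["cx"])/c["fx"]*d,(v-c["cy"])/c["fy"]*d,d],-1)
    return (P-V[:3,3])@V[:3,:3]
E
python3 - <<'E'
from h import *
c=cams.get_calibration("top");f=np.load("pics/top1.npz");p,d=f["p"],f["d"]
W=cloud(c,d)
roi=np.zeros((400,640),bool);roi[140:270,245:390]=1
m=(W[...,2]>.045)&(W[...,2]<.075)&roi&(d>0)
pts=W[m][:,:2].astype(np.float32);r=cv2.minAreaRect(pts);print("depth rect",r,np.median(W[m][:,2]))
# colour: not green
hsv=cv2.cvtColor(p,cv2.COLOR_RGB2HSV)
m2=((hsv[...,1]<80)&(hsv[...,2]>100)&roi).astype(np.uint8)
cs,_=cv2.findContours(m2,cv2.RETR_EXTERNAL,cv2.CHAIN_APPROX_NONE);k=max(cs,key=cv2.contourArea)[:,0]
q=np.array([onplane(c,u,v,.06)[:2] for u,v in k],np.float32);print("col rect",cv2.minAreaRect(q))
for n,rs in(("top",[(273,208,20,20),(342,196,20,20)]),("side",[(298,163,22,22),(330,221,22,22)])):
    P=np.load(f"pics/{n}1.npz")["p"]
    for x,y,w,h in rs:
        g=cv2.cvtColor(P,cv2.COLOR_RGB2GRAY)[y:y+h,x:x+w]
        mm=(g<75).astype(np.uint8);N,L,s,ce=cv2.connectedComponentsWithStats(mm)
        for i in range(1,N):
            if s[i,4]>8: print(n,s[i]+[x,y,0,0,0],ce[i]+[x,y])
    x0=255 if n=="top" else 260;y0=155
    cv2.imwrite(f"pics/{n}c.png",cv2.resize(P[y0:y0+125,x0:x0+140,::-1],None,fx=5,fy=4.8,interpolation=cv2.INTER_CUBIC)[:600])
a=cv2.imread("pics/topc.png");b=cv2.imread("pics/sidec.png");cv2.imwrite("pics/both.png",cv2.resize(np.hstack([a,b]),(800,340)))
E
```

```text
depth rect ((0.5516462326049805, -0.011704638600349426), (0.24079099297523499, 0.30079278349876404), 11.168362617492676) 0.05947643358280073
col rect ((0.5513595342636108, -0.011568471789360046), (0.24452340602874756, 0.30481788516044617), 11.31186580657959)
side [298 163  18   6  55] [303.90909091 164.56363636]
side [307 171   3  10  30] [308.  175.5]
side [338 228   5  11  40] [339.65 232.55]
```

View pics/both.png

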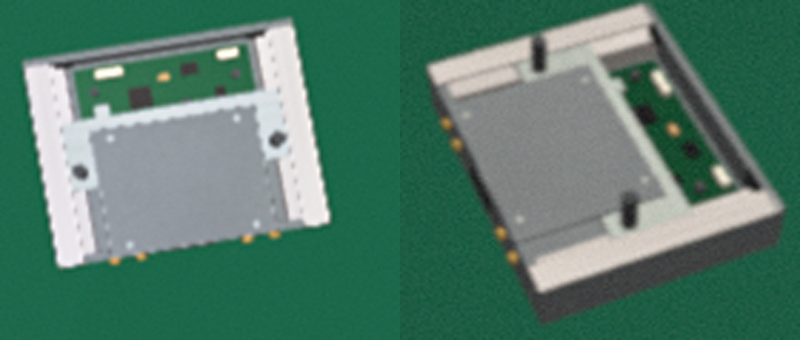

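Crops: in the top view the studs are near full-image pixels (283,218) and (352.3,206); in the side view near (308,175.5) and (339.6,232.5). The shutter is visible below the hood. Now I convert these to the box frame.

```bash
cat >> h.py <<'E'
B=np.array([.5515,-.0117]);b=np.radians(11.2)
A=np.array([[np.cos(b),np.sin(b)],[-np.sin(b),np.cos(b)]])
box=lambda P:A@(np.asarray(P)[:2]-B)
world=lambda q:B+A.T@np.asarray(q)
def studs():
    c=cams.get_calibration("top");p,d=cams.camera("top")
    W=cloud(c,d);q=(W[...,:2]-B)@A.T;out=[]
    g=cv2.cvtColor(p,cv2.COLOR_RGB2GRAY)
    for s in(1,-1):
        m=(abs(q[...,1]*s-.108)<.02)&(q[...,0]>-.1)&(q[...,0]<.08)&(W[...,2]>.07)&(W[...,2]<.12)&(d>0)
        v,u=np.nonzero(m);out+= [len(u),np.round(np.median(q[m],0)*1e3,1) if len(u) else None]
        m=(abs(q[...,1]*s-.108)<.018)&(q[...,0]>-.1)&(q[...,0]<.08)&(g<100);v,u=np.nonzero(m)
        if len(u): out.append(("dark",len(u),np.round(box(onplane(c,u.mean(),v.mean(),.085))*1e3,1)))
    return out
def tcp():
    o=get_obs();f=o["force"];e=o["ee_pos"]
    print("t",round(float(o["time_s"]),2),"box mm",np.round(box(e)*1e3,1),"z",round(float(e[2])*1e3,1),"rel yaw deg",round(float(np.degrees(o["eef_rot"][2]-b)),2),"F box",np.round(A@f[:2],1),"Fz",round(float(f[2]),1),"grip",round(float(o["grip_width"]),4))
E
python3 - <<'E'
from h import *
c=cams.get_calibration("side")
for u,v in((308,175.5),(339.65,232.55)):print("side",box(onplane(c,u,v,.076))*1e3)
c=cams.get_calibration("top")
for u,v in((283,218.2),(352.3,206.1)):print("top",box(onplane(c,u,v,.085))*1e3)
print(studs());tcp()
o=get_obs();y=o["eef_rot"][2];T=world([-.075,.108]);d=T-o["ee_pos"][:2]
print("shift x,z",d@[np.cos(y),np.sin(y)],d@[-np.sin(y),np.cos(y)],"down to .088:",o["ee_pos"][2]-.088,"spin",-np.degrees(b+np.pi/2-y))
E
```

```text
side [-16.55604034 106.198097  ]
side [ -15.04449437 -108.29382179]
top [-18.77773345 106.7836053 ]
top [ -17.93825816 -109.29357734]
[25, array([-18.1, 106.8]), ('dark', 29, array([31.8, 96.6])), 27, array([ -17.8, -106.7]), ('dark', 36, array([ 30.8, -95.4]))]
t 0.15 box mm [-282.8  605.2] z 224.0 rel yaw deg 62.26 F box [ 0.9 -1. ] Fz -1.4 grip 0.0944
shift x,z -0.3433146239273527 -0.41533765837543557 down to .088: 0.13601510017430135 spin -27.74404758878127
```

```bash
python3 -m handwheel '[{"fingers":-1,"x":-0.02,"y":0,"z":-0.025,"spin":-3},{"fingers":-1,"x":-0.05,"y":0,"z":-0.06,"spin":-6},{"fingers":-1,"x":-0.08,"y":0,"z":-0.1,"spin":-9},{"fingers":-1,"x":-0.11,"y":0,"z":-0.135,"spin":-12},{"fingers":-1,"x":-0.14,"y":0,"z":-0.17,"spin":-15},{"fingers":-1,"x":-0.17,"y":0,"z":-0.205,"spin":-18},{"fingers":-1,"x":-0.2,"y":0,"z":-0.24,"spin":-21},{"fingers":-1,"x":-0.23,"y":0,"z":-0.275,"spin":-24},{"fingers":-1,"x":-0.255,"y":0,"z":-0.31,"spin":-27},{"fingers":-1,"x":-0.275,"y":0,"z":-0.332,"spin":-27.7}]' 20; python3 -c "
from h import *
tcp()"
```

```text
time_s: 1.15
ee_pos: [0.3977, 0.1669, 0.2244]
eef_rot: [-1.571, 0.0, 1.766]
force: [0.1, 0.4, -0.2]
grip_width: 0.0171
t 1.15 box mm [-116.2  205.1] z 224.4 rel yaw deg 89.99 F box [0.1 0.3] Fz -0.2 grip 0.0171
```

```bash
python3 -m handwheel '[{"fingers":-1,"x":-0.03,"y":0,"z":-0.02,"spin":0},{"fingers":-1,"x":-0.065,"y":0.01,"z":-0.04,"spin":0},{"fingers":-1,"x":-0.09,"y":0.03,"z":-0.05,"spin":0},{"fingers":-1,"x":-0.097,"y":0.06,"z":-0.056,"spin":0},{"fingers":-1,"x":-0.097,"y":0.09,"z":-0.056,"spin":0},{"fingers":-1,"x":-0.097,"y":0.11,"z":-0.056,"spin":0},{"fingers":-1,"x":-0.097,"y":0.125,"z":-0.056,"spin":0},{"fingers":-1,"x":-0.097,"y":0.132,"z":-0.056,"spin":0},{"fingers":-1,"x":-0.097,"y":0.136,"z":-0.056,"spin":0},{"fingers":-1,"x":-0.097,"y":0.136,"z":-0.056,"spin":0}]'; python3 -c "
from h import *
tcp()"
```

```text
time_s: 2.15
ee_pos: [0.4703, 0.0847, 0.0885]
eef_rot: [-1.571, -0.0, 1.766]
force: [-0.0, -0.6, -0.3]
grip_width: 0.0004
t 2.15 box mm [-60.9 110.4] z 88.5 rel yaw deg 89.96 F box [-0.2 -0.6] Fz -0.3 grip 0.0004
```

```bash
python3 -m handwheel '[{"fingers":-1,"x":-0.003,"y":0,"z":-0.01,"spin":0},{"fingers":-1,"x":-0.003,"y":0,"z":-0.018,"spin":0},{"fingers":-1,"x":-0.003,"y":0,"z":-0.022,"spin":0},{"fingers":-1,"x":-0.003,"y":0,"z":-0.024,"spin":0},{"fingers":-1,"x":-0.003,"y":0,"z":-0.026,"spin":0},{"fingers":-1,"x":-0.003,"y":0,"z":-0.028,"spin":0},{"fingers":-1,"x":-0.003,"y":0,"z":-0.029,"spin":0},{"fingers":-1,"x":-0.003,"y":0,"z":-0.03,"spin":0},{"fingers":-1,"x":-0.003,"y":0,"z":-0.031,"spin":0},{"fingers":-1,"x":-0.003,"y":0,"z":-0.032,"spin":0}]'; python3 -c "
from h import *
tcp();print(studs())"
```

```text
time_s: 3.15
ee_pos: [0.5022, 0.088, 0.0884]
eef_rot: [-1.571, -0.0, 1.765]
force: [-3.0, 0.6, 0.8]
grip_width: 0.0005
t 3.15 box mm [-29.  107.4] z 88.4 rel yaw deg 89.96 F box [-2.8  1.1] Fz 0.8 grip 0.0005
[0, None, ('dark', 294, array([-49.8, 129.7])), 27, array([ -17.5, -107.1]), ('dark', 33, array([ 31.4, -95.3]))]
```

```bash
python3 -m handwheel '[{"fingers":-1,"x":0,"y":0,"z":0.015,"spin":0},{"fingers":-1,"x":-0.04,"y":0,"z":0.018,"spin":0},{"fingers":-1,"x":-0.085,"y":0,"z":0.018,"spin":0},{"fingers":-1,"x":-0.13,"y":0,"z":0.018,"spin":0},{"fingers":-1,"x":-0.175,"y":0,"z":0.018,"spin":0},{"fingers":-1,"x":-0.21,"y":0,"z":0.018,"spin":0},{"fingers":-1,"x":-0.216,"y":0,"z":0.01,"spin":0},{"fingers":-1,"x":-0.216,"y":0,"z":0.005,"spin":0},{"fingers":-1,"x":-0.216,"y":0,"z":0.002,"spin":0},{"fingers":-1,"x":-0.216,"y":0,"z":-0.001,"spin":0}]'; python3 -c "
from h import *
tcp();print(studs())"
```

```text
time_s: 4.2
ee_pos: [0.545, -0.1226, 0.0883]
eef_rot: [-1.57, -0.0, 1.767]
force: [-3.4, -2.0, 0.3]
grip_width: 0.0002
t 4.2 box mm [ -27.9 -107.5] z 88.3 rel yaw deg 90.04 F box [-3.7 -1.3] Fz 0.3 grip 0.0002
[24, array([-13.3, 107.8]), ('dark', 27, array([30.8, 97.5])), 0, None, ('dark', 274, array([ -40.2, -141.7]))]
```

```bash
python3 -m handwheel '[{"fingers":-1,"x":0,"y":0,"z":0.015,"spin":0},{"fingers":-1,"x":0.04,"y":0,"z":0.018,"spin":0},{"fingers":-1,"x":0.085,"y":0,"z":0.018,"spin":0},{"fingers":-1,"x":0.13,"y":0,"z":0.018,"spin":0},{"fingers":-1,"x":0.175,"y":0,"z":0.016,"spin":0},{"fingers":-1,"x":0.21,"y":0,"z":0.012,"spin":0},{"fingers":-1,"x":0.216,"y":0,"z":0.004,"spin":0},{"fingers":-1,"x":0.216,"y":0,"z":0,"spin":0},{"fingers":-1,"x":0.216,"y":0,"z":-0.003,"spin":0},{"fingers":-1,"x":0.216,"y":0,"z":-0.006,"spin":0}]'; python3 -c "
from h import *
tcp();print(studs())"
```

```text
time_s: 5.25
ee_pos: [0.5091, 0.0885, 0.0883]
eef_rot: [-1.57, -0.0, 1.764]
force: [-4.7, 1.1, 1.9]
grip_width: 0.0003
t 5.25 box mm [-22.1 106.6] z 88.3 rel yaw deg 89.89 F box [-4.4  2. ] Fz 1.9 grip 0.0003
[0, None, ('dark', 335, array([-49.7, 131.6])), 26, array([ -12.1, -107.3]), ('dark', 29, array([ 34.3, -96.3]))]
```

```bash
python3 -m handwheel '[{"fingers":-1,"x":0,"y":0,"z":0.016,"spin":0},{"fingers":-1,"x":-0.04,"y":0,"z":0.022,"spin":0},{"fingers":-1,"x":-0.085,"y":0,"z":0.022,"spin":0},{"fingers":-1,"x":-0.13,"y":0,"z":0.022,"spin":0},{"fingers":-1,"x":-0.175,"y":0,"z":0.02,"spin":0},{"fingers":-1,"x":-0.21,"y":0,"z":0.013,"spin":0},{"fingers":-1,"x":-0.216,"y":0,"z":0.006,"spin":0},{"fingers":-1,"x":-0.216,"y":0,"z":0.002,"spin":0},{"fingers":-1,"x":-0.216,"y":0,"z":-0.002,"spin":0},{"fingers":-1,"x":-0.216,"y":0,"z":-0.006,"spin":0}]'; python3 -c "
from h import *
tcp();print(studs())"
```

```text
time_s: 6.3
ee_pos: [0.5567, -0.1205, 0.0883]
eef_rot: [-1.57, -0.0, 1.766]
force: [-2.9, -2.1, -0.3]
grip_width: 0.0006
t 6.3 box mm [ -16.1 -107.7] z 88.3 rel yaw deg 90.01 F box [-3.2 -1.5] Fz -0.3 grip 0.0006
[25, array([ -5.3, 108.3]), ('dark', 20, array([ 26.6, 100.6])), 0, None, ('dark', 309, array([ -38.4, -144.3]))]
```

```bash
python3 -m handwheel '[{"fingers":-1,"x":0,"y":0,"z":0.016,"spin":0},{"fingers":-1,"x":0.04,"y":0,"z":0.022,"spin":0},{"fingers":-1,"x":0.085,"y":0,"z":0.022,"spin":0},{"fingers":-1,"x":0.13,"y":0,"z":0.022,"spin":0},{"fingers":-1,"x":0.175,"y":0,"z":0.02,"spin":0},{"fingers":-1,"x":0.21,"y":0,"z":0.013,"spin":0},{"fingers":-1,"x":0.216,"y":0,"z":0.006,"spin":0},{"fingers":-1,"x":0.216,"y":0,"z":0.002,"spin":0},{"fingers":-1,"x":0.216,"y":0,"z":-0.002,"spin":0},{"fingers":-1,"x":0.216,"y":0,"z":-0.006,"spin":0}]'; python3 -c "
from h import *
tcp()"
```

```text
time_s: 7.35
ee_pos: [0.5209, 0.0909, 0.0883]
eef_rot: [-1.57, -0.0, 1.764]
force: [-3.7, 2.4, -0.1]
grip_width: 0.0004
t 7.35 box mm [-10.1 106.6] z 88.3 rel yaw deg 89.89 F box [-3.2  3.1] Fz -0.1 grip 0.0004
```

```bash
python3 -m handwheel '[{"fingers":-1,"x":0,"y":0,"z":0.016,"spin":0},{"fingers":-1,"x":-0.04,"y":0,"z":0.022,"spin":0},{"fingers":-1,"x":-0.085,"y":0,"z":0.022,"spin":0},{"fingers":-1,"x":-0.13,"y":0,"z":0.022,"spin":0},{"fingers":-1,"x":-0.175,"y":0,"z":0.02,"spin":0},{"fingers":-1,"x":-0.21,"y":0,"z":0.013,"spin":0},{"fingers":-1,"x":-0.216,"y":0,"z":0.006,"spin":0},{"fingers":-1,"x":-0.216,"y":0,"z":0.002,"spin":0},{"fingers":-1,"x":-0.216,"y":0,"z":-0.002,"spin":0},{"fingers":-1,"x":-0.216,"y":0,"z":-0.006,"spin":0}]'; python3 -c "
from h import *
tcp();print(studs())"
```

```text
time_s: 8.35
ee_pos: [0.5684, -0.1182, 0.0883]
eef_rot: [-1.57, -0.0, 1.766]
force: [-2.5, -2.3, -0.5]
grip_width: 0.0004
t 8.35 box mm [  -4.1 -107.8] z 88.3 rel yaw deg 90.01 F box [-2.9 -1.7] Fz -0.5 grip 0.0004
[24, array([  6.2, 108.2]), ('dark', 11, array([ 18.8, 104.5])), 0, None, ('dark', 359, array([ -36.7, -146.7]))]
```

```bash
python3 -m handwheel '[{"fingers":-1,"x":0,"y":0,"z":0.016,"spin":0},{"fingers":-1,"x":0.04,"y":0,"z":0.022,"spin":0},{"fingers":-1,"x":0.085,"y":0,"z":0.022,"spin":0},{"fingers":-1,"x":0.13,"y":0,"z":0.022,"spin":0},{"fingers":-1,"x":0.175,"y":0,"z":0.02,"spin":0},{"fingers":-1,"x":0.21,"y":0,"z":0.013,"spin":0},{"fingers":-1,"x":0.216,"y":0,"z":0.006,"spin":0},{"fingers":-1,"x":0.216,"y":0,"z":0.002,"spin":0},{"fingers":-1,"x":0.216,"y":0,"z":-0.002,"spin":0},{"fingers":-1,"x":0.216,"y":0,"z":-0.006,"spin":0}]'; python3 -c "
from h import *
tcp();print(studs())"
```

```text
time_s: 9.4
ee_pos: [0.5327, 0.0932, 0.0883]
eef_rot: [-1.57, -0.0, 1.764]
force: [-3.8, 1.5, 1.0]
grip_width: 0.0005
t 9.4 box mm [  2.  106.6] z 88.3 rel yaw deg 89.9 F box [-3.4  2.3] Fz 1.0 grip 0.0005
[0, None, ('dark', 491, array([-42.1, 132.9])), 25, array([  12.6, -106.6]), ('dark', 12, array([  12.8, -107.5]))]
```

```bash
python3 -m handwheel '[{"fingers":-1,"x":0,"y":0,"z":0.016,"spin":0},{"fingers":-1,"x":-0.04,"y":0,"z":0.022,"spin":0},{"fingers":-1,"x":-0.085,"y":0,"z":0.022,"spin":0},{"fingers":-1,"x":-0.13,"y":0,"z":0.022,"spin":0},{"fingers":-1,"x":-0.175,"y":0,"z":0.02,"spin":0},{"fingers":-1,"x":-0.21,"y":0,"z":0.013,"spin":0},{"fingers":-1,"x":-0.216,"y":0,"z":0.006,"spin":0},{"fingers":-1,"x":-0.216,"y":0,"z":0.002,"spin":0},{"fingers":-1,"x":-0.216,"y":0,"z":-0.002,"spin":0},{"fingers":-1,"x":-0.216,"y":0,"z":-0.006,"spin":0}]'; python3 -c "
from h import *
tcp();print(studs())"
```

```text
time_s: 10.45
ee_pos: [0.5802, -0.1159, 0.0883]
eef_rot: [-1.57, -0.0, 1.767]
force: [-2.2, -1.6, -0.8]
grip_width: 0.0007
t 10.45 box mm [   7.9 -107.7] z 88.3 rel yaw deg 90.02 F box [-2.5 -1.1] Fz -0.8 grip 0.0007
[24, array([ 18.8, 108.8]), ('dark', 11, array([ 18.9, 108.1])), 0, None, ('dark', 413, array([ -32.6, -147.4]))]
```

Tracking is good: the leads stay near 6 mm and the forces between 2 and 4 N.

```bash
python3 -m handwheel '[{"fingers":-1,"x":0,"y":0,"z":0.016,"spin":0},{"fingers":-1,"x":0.04,"y":0,"z":0.022,"spin":0},{"fingers":-1,"x":0.085,"y":0,"z":0.022,"spin":0},{"fingers":-1,"x":0.13,"y":0,"z":0.022,"spin":0},{"fingers":-1,"x":0.175,"y":0,"z":0.02,"spin":0},{"fingers":-1,"x":0.21,"y":0,"z":0.013,"spin":0},{"fingers":-1,"x":0.216,"y":0,"z":0.006,"spin":0},{"fingers":-1,"x":0.216,"y":0,"z":0.002,"spin":0},{"fingers":-1,"x":0.216,"y":0,"z":-0.002,"spin":0},{"fingers":-1,"x":0.216,"y":0,"z":-0.006,"spin":0}]'; python3 -c "
from h import *
tcp();print(studs())"
```

```text
time_s: 11.5
ee_pos: [0.5445, 0.0955, 0.0883]
eef_rot: [-1.57, -0.0, 1.764]
force: [-3.8, 2.7, 1.0]
grip_width: 0.0007
t 11.5 box mm [ 14.  106.5] z 88.3 rel yaw deg 89.89 F box [-3.2  3.4] Fz 1.0 grip 0.0007
[0, None, ('dark', 546, array([-34.2, 132.9])), 27, array([  24. , -107.7]), ('dark', 13, array([  25.2, -107.8]))]
```

```bash
python3 -m handwheel '[{"fingers":-1,"x":0,"y":0,"z":0.016,"spin":0},{"fingers":-1,"x":-0.04,"y":0,"z":0.022,"spin":0},{"fingers":-1,"x":-0.085,"y":0,"z":0.022,"spin":0},{"fingers":-1,"x":-0.13,"y":0,"z":0.022,"spin":0},{"fingers":-1,"x":-0.175,"y":0,"z":0.02,"spin":0},{"fingers":-1,"x":-0.21,"y":0,"z":0.013,"spin":0},{"fingers":-1,"x":-0.216,"y":0,"z":0.006,"spin":0},{"fingers":-1,"x":-0.216,"y":0,"z":0.002,"spin":0},{"fingers":-1,"x":-0.216,"y":0,"z":-0.002,"spin":0},{"fingers":-1,"x":-0.216,"y":0,"z":-0.006,"spin":0}]'; python3 -c "
from h import *
tcp();print(studs())"
```

```text
time_s: 12.55
ee_pos: [0.592, -0.1135, 0.0883]
eef_rot: [-1.57, -0.0, 1.767]
force: [-2.9, -2.8, -0.8]
grip_width: 0.0004
t 12.55 box mm [  19.9 -107.7] z 88.3 rel yaw deg 90.01 F box [-3.4 -2.2] Fz -0.8 grip 0.0004
[25, array([ 30.4, 108.7]), ('dark', 11, array([ 30.9, 108.4])), 0, None, ('dark', 469, array([ -25.5, -147.7]))]
```

```bash
python3 -m handwheel '[{"fingers":-1,"x":0,"y":0,"z":0.016,"spin":0},{"fingers":-1,"x":0.04,"y":0,"z":0.022,"spin":0},{"fingers":-1,"x":0.085,"y":0,"z":0.022,"spin":0},{"fingers":-1,"x":0.13,"y":0,"z":0.022,"spin":0},{"fingers":-1,"x":0.175,"y":0,"z":0.02,"spin":0},{"fingers":-1,"x":0.21,"y":0,"z":0.013,"spin":0},{"fingers":-1,"x":0.216,"y":0,"z":0.006,"spin":0},{"fingers":-1,"x":0.216,"y":0,"z":0.003,"spin":0},{"fingers":-1,"x":0.216,"y":0,"z":-0.001,"spin":0},{"fingers":-1,"x":0.216,"y":0,"z":-0.004,"spin":0}]'; python3 -c "
from h import *
tcp();print(studs())"
```

```text
time_s: 13.6
ee_pos: [0.5544, 0.0974, 0.0883]
eef_rot: [-1.57, -0.0, 1.764]
force: [-5.0, 2.0, 1.0]
grip_width: 0.0003
t 13.6 box mm [ 24.  106.4] z 88.3 rel yaw deg 89.89 F box [-4.5  2.9] Fz 1.0 grip 0.0003
[0, None, ('dark', 577, array([-24.4, 131.9])), 25, array([  36.4, -107.4]), ('dark', 14, array([  37.5, -108.8]))]
```

```bash
python3 -m handwheel '[{"fingers":-1,"x":0,"y":0,"z":0.016,"spin":0},{"fingers":-1,"x":-0.04,"y":0,"z":0.022,"spin":0},{"fingers":-1,"x":-0.085,"y":0,"z":0.022,"spin":0},{"fingers":-1,"x":-0.13,"y":0,"z":0.022,"spin":0},{"fingers":-1,"x":-0.175,"y":0,"z":0.02,"spin":0},{"fingers":-1,"x":-0.21,"y":0,"z":0.012,"spin":0},{"fingers":-1,"x":-0.216,"y":0,"z":0.004,"spin":0},{"fingers":-1,"x":-0.216,"y":0,"z":0.002,"spin":0},{"fingers":-1,"x":-0.216,"y":0,"z":0,"spin":0},{"fingers":-1,"x":-0.216,"y":0,"z":-0.002,"spin":0}]'; python3 -c "
from h import *
tcp();print(studs())"
```

```text
time_s: 14.65
ee_pos: [0.5976, -0.113, 0.0883]
eef_rot: [-1.57, -0.0, 1.766]
force: [-2.0, -1.3, -0.8]
grip_width: 0.0002
t 14.65 box mm [  25.5 -108.3] z 88.3 rel yaw deg 89.97 F box [-2.3 -0.9] Fz -0.8 grip 0.0002
[25, array([ 39.6, 107.8]), ('dark', 13, array([ 40.4, 107. ])), 0, None, ('dark', 501, array([ -20.4, -147.8]))]
```

```bash
python3 -m handwheel '[{"fingers":-1,"x":0,"y":0,"z":-0.001,"spin":0},{"fingers":-1,"x":0,"y":0,"z":-0.002,"spin":0},{"fingers":-1,"x":0,"y":0,"z":0.014,"spin":0},{"fingers":-1,"x":0.04,"y":0,"z":0.018,"spin":0},{"fingers":-1,"x":0.085,"y":0,"z":0.018,"spin":0},{"fingers":-1,"x":0.13,"y":0,"z":0.018,"spin":0},{"fingers":-1,"x":0.175,"y":0,"z":0.018,"spin":0},{"fingers":-1,"x":0.21,"y":0,"z":0.012,"spin":0},{"fingers":-1,"x":0.216,"y":0,"z":0.006,"spin":0},{"fingers":-1,"x":0.216,"y":0,"z":0.004,"spin":0}]'; python3 -c "
from h import *
tcp();print(studs())"
```

```text
time_s: 15.7
ee_pos: [0.5528, 0.0989, 0.0888]
eef_rot: [-1.572, -0.0, 1.768]
force: [-0.1, -0.4, -0.6]
grip_width: 0.0004
t 15.7 box mm [ 22.8 108.2] z 88.8 rel yaw deg 90.07 F box [-0.2 -0.4] Fz -0.6 grip 0.0004
[0, None, ('dark', 589, array([-28.5, 132.5])), 26, array([  42.1, -107.1]), ('dark', 13, array([  43.7, -107. ]))]
```

```bash
python3 -m handwheel '[{"fingers":-1,"x":0,"y":0,"z":-0.001,"spin":0},{"fingers":-1,"x":0,"y":0,"z":-0.002,"spin":0},{"fingers":-1,"x":0,"y":0,"z":-0.003,"spin":0},{"fingers":-1,"x":0,"y":0,"z":-0.004,"spin":0},{"fingers":-1,"x":0,"y":0,"z":-0.0045,"spin":0},{"fingers":-1,"x":0,"y":0,"z":-0.005,"spin":0},{"fingers":-1,"x":0,"y":0,"z":-0.0055,"spin":0},{"fingers":-1,"x":0,"y":0,"z":-0.006,"spin":0},{"fingers":-1,"x":0,"y":0,"z":-0.006,"spin":0},{"fingers":-1,"x":0,"y":0,"z":-0.006,"spin":0}]'; python3 -c "
from h import *
tcp();print(studs())"
```

```text
time_s: 16.75
ee_pos: [0.5581, 0.0991, 0.0884]
eef_rot: [-1.571, -0.0, 1.766]
force: [-2.6, -1.3, 0.4]
grip_width: 0.0006
t 16.75 box mm [ 28.  107.4] z 88.4 rel yaw deg 89.96 F box [-2.8 -0.8] Fz 0.4 grip 0.0006
[0, None, ('dark', 592, array([-23.5, 131.7])), 25, array([  42.4, -106.1]), ('dark', 13, array([  43.2, -105.4]))]
```

```bash
python3 -m handwheel '[{"fingers":-1,"x":0,"y":0,"z":-0.0003,"spin":0},{"fingers":-1,"x":0,"y":0,"z":-0.0006,"spin":0},{"fingers":-1,"x":0,"y":0,"z":-0.0008,"spin":0},{"fingers":-1,"x":0,"y":0,"z":-0.001,"spin":0},{"fingers":-1,"x":0,"y":0,"z":-0.0011,"spin":0},{"fingers":-1,"x":0,"y":0,"z":-0.0012,"spin":0},{"fingers":-1,"x":0,"y":0,"z":-0.0013,"spin":0},{"fingers":-1,"x":0,"y":0,"z":-0.0014,"spin":0},{"fingers":-1,"x":0,"y":0,"z":-0.0015,"spin":0},{"fingers":-1,"x":0,"y":0,"z":-0.0015,"spin":0}]'; python3 -c "
from h import *
tcp()"
```

```text
time_s: 17.8
ee_pos: [0.5597, 0.0993, 0.0884]
eef_rot: [-1.571, -0.0, 1.765]
force: [-3.6, 1.6, 0.2]
grip_width: 0.0007
t 17.8 box mm [ 29.6 107.3] z 88.4 rel yaw deg 89.95 F box [-3.3  2.2] Fz 0.2 grip 0.0007
```

```bash
python3 -m handwheel '[{"fingers":-1,"x":0,"y":0,"z":-0.0001,"spin":0},{"fingers":-1,"x":0,"y":0,"z":-0.0002,"spin":0},{"fingers":-1,"x":0,"y":0,"z":-0.0003,"spin":0},{"fingers":-1,"x":0,"y":0,"z":-0.0004,"spin":0},{"fingers":-1,"x":0,"y":0,"z":-0.0005,"spin":0},{"fingers":-1,"x":0,"y":0,"z":-0.0006,"spin":0},{"fingers":-1,"x":0,"y":0,"z":-0.0007,"spin":0},{"fingers":-1,"x":0,"y":0,"z":-0.0008,"spin":0},{"fingers":-1,"x":0,"y":0,"z":-0.0008,"spin":0},{"fingers":-1,"x":0,"y":0,"z":-0.0008,"spin":0}]'; python3 -c "
from h import *
tcp()"
```

```text
time_s: 18.8
ee_pos: [0.5603, 0.0994, 0.0884]
eef_rot: [-1.57, 0.0, 1.765]
force: [-4.4, -0.4, 0.6]
grip_width: 0.0005
t 18.8 box mm [ 30.2 107.2] z 88.4 rel yaw deg 89.95 F box [-4.3  0.5] Fz 0.6 grip 0.0005
```

```bash
python3 -m handwheel '[{"fingers":-1,"x":0,"y":0,"z":0.015,"spin":0},{"fingers":-1,"x":-0.04,"y":0,"z":0.018,"spin":0},{"fingers":-1,"x":-0.085,"y":0,"z":0.018,"spin":0},{"fingers":-1,"x":-0.13,"y":0,"z":0.018,"spin":0},{"fingers":-1,"x":-0.175,"y":0,"z":0.018,"spin":0},{"fingers":-1,"x":-0.21,"y":0,"z":0.011,"spin":0},{"fingers":-1,"x":-0.216,"y":0,"z":0.004,"spin":0},{"fingers":-1,"x":-0.216,"y":0,"z":0.002,"spin":0},{"fingers":-1,"x":-0.216,"y":0,"z":0.0012,"spin":0},{"fingers":-1,"x":-0.216,"y":0,"z":0.0007,"spin":0}]'; python3 -c "
from h import *
tcp();print(studs())"
```

```text
time_s: 19.8
ee_pos: [0.6012, -0.1114, 0.0883]
eef_rot: [-1.57, -0.0, 1.767]
force: [-1.9, -1.8, -0.8]
grip_width: 0.0004
t 19.8 box mm [  29.4 -107.5] z 88.3 rel yaw deg 90.03 F box [-2.2 -1.4] Fz -0.8 grip 0.0004
[25, array([ 44.3, 108.7]), ('dark', 16, array([ 39.2, 104.9])), 0, None, ('dark', 512, array([ -16.2, -147.5]))]
```

```bash
python3 -m handwheel '[{"fingers":-1,"x":0,"y":0,"z":-0.0002,"spin":0},{"fingers":-1,"x":0,"y":0,"z":-0.0004,"spin":0},{"fingers":-1,"x":0,"y":0,"z":-0.0005,"spin":0},{"fingers":-1,"x":0,"y":0,"z":-0.0006,"spin":0},{"fingers":-1,"x":0,"y":0,"z":-0.0007,"spin":0},{"fingers":-1,"x":0,"y":0,"z":-0.0008,"spin":0},{"fingers":-1,"x":0,"y":0,"z":-0.0009,"spin":0},{"fingers":-1,"x":0,"y":0,"z":-0.001,"spin":0},{"fingers":-1,"x":0,"y":0,"z":-0.001,"spin":0},{"fingers":-1,"x":0,"y":0,"z":-0.001,"spin":0}]'; python3 -c "
from h import *
tcp()"
```

```text
time_s: 20.85
ee_pos: [0.6025, -0.1125, 0.0885]
eef_rot: [-1.571, 0.0, 1.765]
force: [-3.7, 1.3, 0.2]
grip_width: 0.0006
t 20.85 box mm [  30.4 -108.7] z 88.5 rel yaw deg 89.95 F box [-3.4  1.9] Fz 0.2 grip 0.0006
```

```bash
python3 -m handwheel '[{"fingers":-1,"x":0.001,"y":0,"z":-0.0001,"spin":0},{"fingers":-1,"x":0.001,"y":0,"z":-0.0002,"spin":0},{"fingers":-1,"x":0.001,"y":0,"z":-0.0003,"spin":0},{"fingers":-1,"x":0.001,"y":0,"z":-0.0004,"spin":0},{"fingers":-1,"x":0.001,"y":0,"z":-0.0005,"spin":0},{"fingers":-1,"x":0.001,"y":0,"z":-0.0006,"spin":0},{"fingers":-1,"x":0.001,"y":0,"z":-0.0007,"spin":0},{"fingers":-1,"x":0.001,"y":0,"z":-0.0008,"spin":0},{"fingers":-1,"x":0.001,"y":0,"z":-0.0008,"spin":0},{"fingers":-1,"x":0.001,"y":0,"z":-0.0008,"spin":0}]'; python3 -c "
from h import *
tcp()"
```

```text
time_s: 21.85
ee_pos: [0.6025, -0.1118, 0.0885]
eef_rot: [-1.569, 0.0, 1.765]
force: [-7.8, -2.9, 2.4]
grip_width: 0.0003
t 21.85 box mm [  30.6 -108.1] z 88.5 rel yaw deg 89.94 F box [-8.2 -1.3] Fz 2.4 grip 0.0003
```

```bash
python3 -m handwheel '[{"fingers":-1,"x":0,"y":0,"z":0.015,"spin":0},{"fingers":-1,"x":0.04,"y":0,"z":0.018,"spin":0},{"fingers":-1,"x":0.085,"y":0,"z":0.018,"spin":0},{"fingers":-1,"x":0.13,"y":0,"z":0.018,"spin":0},{"fingers":-1,"x":0.175,"y":0,"z":0.018,"spin":0},{"fingers":-1,"x":0.21,"y":0,"z":0.011,"spin":0},{"fingers":-1,"x":0.216,"y":0,"z":0.004,"spin":0},{"fingers":-1,"x":0.216,"y":0,"z":0.002,"spin":0},{"fingers":-1,"x":0.216,"y":0,"z":0.001,"spin":0},{"fingers":-1,"x":0.216,"y":0,"z":0.0002,"spin":0}]'; python3 -c "
from h import *
tcp();print(studs())"
```

```text
time_s: 22.85
ee_pos: [0.5605, 0.0995, 0.0882]
eef_rot: [-1.568, -0.001, 1.764]
force: [-13.4, 3.6, 6.7]
grip_width: 0.0
t 22.85 box mm [ 30.4 107.4] z 88.2 rel yaw deg 89.88 F box [-12.4   6.1] Fz 6.7 grip 0.0
[0, None, ('dark', 608, array([-19.1, 130.9])), 25, array([  44.9, -106.3]), ('dark', 17, array([  41.1, -104.2]))]
```

```bash
python3 -m handwheel '[{"fingers":-1,"x":0,"y":0,"z":-0.0001,"spin":0},{"fingers":-1,"x":0,"y":0,"z":-0.0002,"spin":0},{"fingers":-1,"x":0,"y":0,"z":-0.0003,"spin":0},{"fingers":-1,"x":0,"y":0,"z":-0.0004,"spin":0},{"fingers":-1,"x":0,"y":0,"z":-0.0005,"spin":0},{"fingers":-1,"x":0,"y":0,"z":-0.0005,"spin":0},{"fingers":-1,"x":0,"y":0,"z":-0.0005,"spin":0},{"fingers":-1,"x":0,"y":0,"z":-0.0005,"spin":0},{"fingers":-1,"x":0,"y":0,"z":-0.0005,"spin":0},{"fingers":-1,"x":0,"y":0,"z":-0.0005,"spin":0}]'; python3 -c "
from h import *
tcp()"
```

```text
time_s: 23.9
ee_pos: [0.5605, 0.0995, 0.0882]
eef_rot: [-1.567, -0.001, 1.764]
force: [-11.2, 2.6, 5.9]
grip_width: 0.0007
t 23.9 box mm [ 30.4 107.3] z 88.2 rel yaw deg 89.86 F box [-10.5   4.7] Fz 5.9 grip 0.0007
```

```bash
python3 -m handwheel '[{"fingers":-1,"x":0,"y":0,"z":-0.0001,"spin":0},{"fingers":-1,"x":0,"y":0,"z":-0.0002,"spin":0},{"fingers":-1,"x":0,"y":0,"z":-0.0003,"spin":0},{"fingers":-1,"x":0,"y":0,"z":-0.0004,"spin":0},{"fingers":-1,"x":0,"y":0,"z":-0.0004,"spin":0},{"fingers":-1,"x":0,"y":0,"z":-0.0004,"spin":0},{"fingers":-1,"x":0,"y":0,"z":-0.0004,"spin":0},{"fingers":-1,"x":0,"y":0,"z":-0.0004,"spin":0},{"fingers":-1,"x":0,"y":0,"z":-0.0004,"spin":0},{"fingers":-1,"x":0,"y":0,"z":-0.0004,"spin":0}]'; python3 -c "
from h import *
tcp()"
```

```text
time_s: 24.9
ee_pos: [0.5606, 0.0995, 0.0881]
eef_rot: [-1.566, -0.001, 1.764]
force: [-14.2, 2.8, 7.0]
grip_width: 0.0006
t 24.9 box mm [ 30.5 107.3] z 88.1 rel yaw deg 89.86 F box [-13.4   5.6] Fz 7.0 grip 0.0006
```

```bash
python3 -m handwheel '[{"fingers":-1,"x":0,"y":0,"z":-0.0001,"spin":0},{"fingers":-1,"x":0,"y":0,"z":-0.0002,"spin":0},{"fingers":-1,"x":0,"y":0,"z":-0.0003,"spin":0},{"fingers":-1,"x":0,"y":0,"z":-0.0003,"spin":0},{"fingers":-1,"x":0,"y":0,"z":-0.0003,"spin":0},{"fingers":-1,"x":0,"y":0,"z":-0.0003,"spin":0},{"fingers":-1,"x":0,"y":0,"z":-0.0003,"spin":0},{"fingers":-1,"x":0,"y":0,"z":-0.0003,"spin":0},{"fingers":-1,"x":0,"y":0,"z":-0.0003,"spin":0},{"fingers":-1,"x":0,"y":0,"z":-0.0003,"spin":0}]'; python3 -c "
from h import *
tcp()"
```

```text
time_s: 25.9
ee_pos: [0.5606, 0.0995, 0.0882]
eef_rot: [-1.566, -0.001, 1.764]
force: [-16.0, 1.4, 10.0]
grip_width: 0.0006
t 25.9 box mm [ 30.5 107.3] z 88.2 rel yaw deg 89.86 F box [-15.5   4.5] Fz 10.0 grip 0.0006
```

```bash
python3 -m handwheel '[{"fingers":-1,"x":0,"y":0,"z":0.015,"spin":0},{"fingers":-1,"x":-0.04,"y":0,"z":0.019,"spin":0},{"fingers":-1,"x":-0.085,"y":0,"z":0.019,"spin":0},{"fingers":-1,"x":-0.13,"y":0,"z":0.019,"spin":0},{"fingers":-1,"x":-0.175,"y":0,"z":0.019,"spin":0},{"fingers":-1,"x":-0.21,"y":0,"z":0.012,"spin":0},{"fingers":-1,"x":-0.216,"y":0,"z":0.005,"spin":0},{"fingers":-1,"x":-0.216,"y":0,"z":0.003,"spin":0},{"fingers":-1,"x":-0.216,"y":0,"z":0.002,"spin":0},{"fingers":-1,"x":-0.216,"y":0,"z":0.001,"spin":0}]'; python3 -c "
from h import *
tcp();print(studs())"
```

```text
time_s: 26.9
ee_pos: [0.6024, -0.1106, 0.0882]
eef_rot: [-1.569, 0.0, 1.767]
force: [-7.7, -4.4, 2.0]
grip_width: 0.0002
t 26.9 box mm [  30.7 -106.9] z 88.2 rel yaw deg 90.01 F box [-8.4 -2.8] Fz 2.0 grip 0.0002
[24, array([ 43.7, 108.1]), ('dark', 17, array([ 37.8, 104.7])), 0, None, ('dark', 514, array([ -14.1, -147.4]))]
```

```bash
python3 -m handwheel '[{"fingers":-1,"x":0,"y":0,"z":-0.0001,"spin":0},{"fingers":-1,"x":0,"y":0,"z":-0.0002,"spin":0},{"fingers":-1,"x":0,"y":0,"z":-0.0003,"spin":0},{"fingers":-1,"x":0,"y":0,"z":-0.0004,"spin":0},{"fingers":-1,"x":0,"y":0,"z":-0.0004,"spin":0},{"fingers":-1,"x":0,"y":0,"z":-0.0004,"spin":0},{"fingers":-1,"x":0,"y":0,"z":-0.0004,"spin":0},{"fingers":-1,"x":0,"y":0,"z":-0.0004,"spin":0},{"fingers":-1,"x":0,"y":0,"z":-0.0004,"spin":0},{"fingers":-1,"x":0,"y":0,"z":-0.0004,"spin":0}]'; python3 -c "
from h import *
tcp()"
```

```text
time_s: 27.95
ee_pos: [0.6024, -0.1107, 0.0883]
eef_rot: [-1.568, 0.0, 1.767]
force: [-7.4, -4.4, 1.9]
grip_width: 0.0008
t 27.95 box mm [  30.7 -107. ] z 88.3 rel yaw deg 90.02 F box [-8.1 -2.9] Fz 1.9 grip 0.0008
```

```bash
python3 -m handwheel '[{"fingers":-1,"x":0,"y":0,"z":-0.0001,"spin":0},{"fingers":-1,"x":0,"y":0,"z":-0.0003,"spin":0},{"fingers":-1,"x":0,"y":0,"z":-0.0005,"spin":0},{"fingers":-1,"x":0,"y":0,"z":-0.0006,"spin":0},{"fingers":-1,"x":0,"y":0,"z":-0.0007,"spin":0},{"fingers":-1,"x":0,"y":0,"z":-0.0007,"spin":0},{"fingers":-1,"x":0,"y":0,"z":-0.0007,"spin":0},{"fingers":-1,"x":0,"y":0,"z":-0.0007,"spin":0},{"fingers":-1,"x":0,"y":0,"z":-0.0007,"spin":0},{"fingers":-1,"x":0,"y":0,"z":-0.0007,"spin":0}]'; python3 -c "
from h import *
tcp()"
```

```text
time_s: 28.95
ee_pos: [0.6025, -0.1106, 0.0882]
eef_rot: [-1.567, -0.0, 1.767]
force: [-11.8, -4.4, 4.1]
grip_width: 0.0005
t 28.95 box mm [  30.8 -107. ] z 88.2 rel yaw deg 90.02 F box [-12.5  -2. ] Fz 4.1 grip 0.0005
```

```bash
python3 -m handwheel '[{"fingers":-1,"x":0,"y":0,"z":-0.0001,"spin":0},{"fingers":-1,"x":0,"y":0,"z":-0.0002,"spin":0},{"fingers":-1,"x":0,"y":0,"z":-0.0003,"spin":0},{"fingers":-1,"x":0,"y":0,"z":-0.0004,"spin":0},{"fingers":-1,"x":0,"y":0,"z":-0.0004,"spin":0},{"fingers":-1,"x":0,"y":0,"z":-0.0004,"spin":0},{"fingers":-1,"x":0,"y":0,"z":-0.0004,"spin":0},{"fingers":-1,"x":0,"y":0,"z":-0.0004,"spin":0},{"fingers":-1,"x":0,"y":0,"z":-0.0004,"spin":0},{"fingers":-1,"x":0,"y":0,"z":-0.0004,"spin":0}]'; python3 -c "
from h import *
tcp()"
```

```text
time_s: 29.95
ee_pos: [0.6026, -0.1106, 0.0882]
eef_rot: [-1.566, -0.0, 1.767]
force: [-13.6, -5.7, 5.2]
grip_width: 0.0004
t 29.95 box mm [  31. -107.] z 88.2 rel yaw deg 90.02 F box [-14.5  -2.9] Fz 5.2 grip 0.0004
```

```bash
python3 -m handwheel '[{"fingers":-1,"x":0,"y":0,"z":-0.0001,"spin":0},{"fingers":-1,"x":0,"y":0,"z":-0.0001,"spin":0},{"fingers":-1,"x":0,"y":0,"z":-0.0001,"spin":0},{"fingers":-1,"x":0,"y":0,"z":-0.0001,"spin":0},{"fingers":-1,"x":0,"y":0,"z":-0.0001,"spin":0},{"fingers":-1,"x":0,"y":0,"z":-0.0001,"spin":0},{"fingers":-1,"x":0,"y":0,"z":-0.0001,"spin":0},{"fingers":-1,"x":0,"y":0,"z":-0.0001,"spin":0},{"fingers":-1,"x":0,"y":0,"z":-0.0001,"spin":0},{"fingers":-1,"x":0,"y":0,"z":-0.0001,"spin":0}]'; python3 -c "
from h import *
tcp()"
python3 -m handwheel '[{"fingers":-1,"x":0,"y":0,"z":0.01,"spin":0},{"fingers":-1,"x":0,"y":0,"z":0.03,"spin":0},{"fingers":-1,"x":0,"y":0,"z":0.06,"spin":0},{"fingers":-1,"x":0,"y":-0.03,"z":0.09,"spin":0},{"fingers":-1,"x":0,"y":-0.07,"z":0.12,"spin":0},{"fingers":-1,"x":0,"y":-0.11,"z":0.14,"spin":0},{"fingers":-1,"x":0,"y":-0.14,"z":0.16,"spin":0},{"fingers":-1,"x":0,"y":-0.16,"z":0.18,"spin":0},{"fingers":-1,"x":0,"y":-0.17,"z":0.2,"spin":0},{"fingers":-1,"x":0,"y":-0.17,"z":0.2,"spin":0}]'; python3 - <<'E'
from h import *
tcp()
for i in range(3):print(studs())
c=[cams.camera(n)[0] for n in("top","side")]
a=cv2.resize(c[0][155:265,255:385,::-1],(400,340),interpolation=cv2.INTER_CUBIC);b2=cv2.resize(c[1][150:275,260:400,::-1],(400,340),interpolation=cv2.INTER_CUBIC)
cv2.imwrite("pics/end.png",np.hstack([a,b2]))
E
```

```text
time_s: 30.95
ee_pos: [0.6026, -0.1106, 0.0882]
eef_rot: [-1.566, -0.0, 1.767]
force: [-14.9, -5.5, 6.2]
grip_width: 0.0004
t 30.95 box mm [  31. -107.] z 88.2 rel yaw deg 90.02 F box [-15.6  -2.5] Fz 6.2 grip 0.0004
time_s: 31.95
ee_pos: [0.4074, -0.1494, 0.2601]
eef_rot: [-1.574, 0.002, 1.766]
force: [0.2, -0.3, -0.2]
grip_width: 0.0006
t 31.95 box mm [-168.1 -107.1] z 260.1 rel yaw deg 89.96 F box [ 0.2 -0.3] Fz -0.2 grip 0.0006
[25, array([ 43.8, 107.9]), ('dark', 18, array([ 36.6, 104.1])), 25, array([  44.8, -106.2]), ('dark', 19, array([  40.1, -103.7]))]
[26, array([ 43.6, 107.7]), ('dark', 18, array([ 36.6, 104.1])), 27, array([  44. , -106.6]), ('dark', 19, array([  40.1, -103.7]))]
[25, array([ 43.9, 107.9]), ('dark', 18, array([ 36.6, 104.1])), 24, array([  44.7, -105.8]), ('dark', 17, array([  39.6, -103. ]))]
```

View pics/end.png

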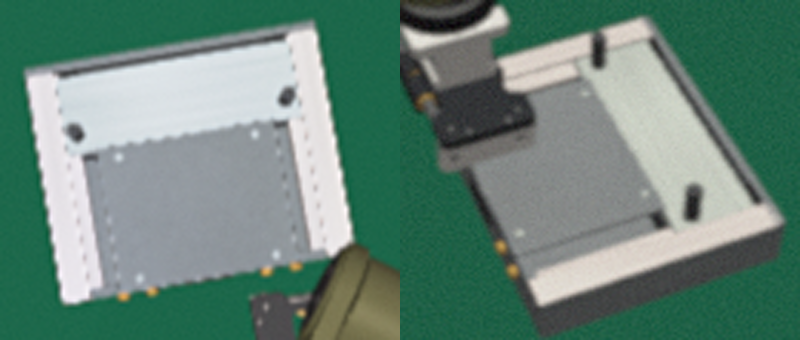

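Both ends look home: in the top crop the studs sit near (75,133) and (288,97), and the shutter covers the board up to the far wall. I take a wrist view to check the gap to the stops.

```bash
python3 - <<'E'
from h import *
c=cams.get_calibration("wrist");p,d=cams.camera("wrist");cv2.imwrite("pics/w1.png",p[...,::-1])
V=np.array(c["view"]);print("cam pos",-V[:3,:3].T@V[:3,3],"axis",V[2,:3])
E
```

```text
cam pos [ 0.3380417  -0.16312278  0.41834696] axis [ 0.24543821  0.04880392 -0.96818297]
```

View pics/w1.png

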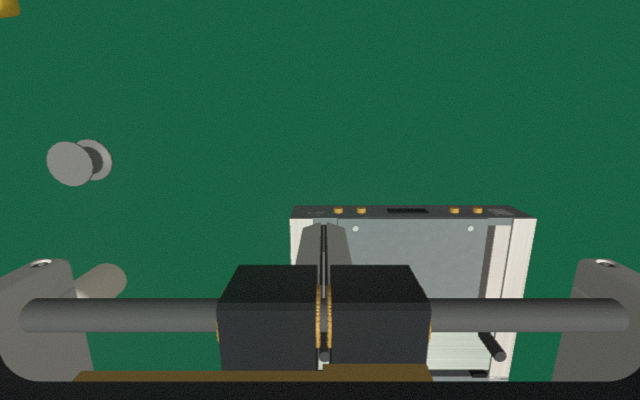

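```bash
python3 -m handwheel '[{"fingers":-1,"x":0.01,"y":0,"z":-0.02,"spin":0},{"fingers":-1,"x":0.03,"y":0,"z":-0.05,"spin":0},{"fingers":-1,"x":0.05,"y":0,"z":-0.08,"spin":0},{"fingers":-1,"x":0.07,"y":0,"z":-0.11,"spin":0},{"fingers":-1,"x":0.09,"y":0,"z":-0.14,"spin":0},{"fingers":-1,"x":0.1,"y":0,"z":-0.17,"spin":0},{"fingers":-1,"x":0.107,"y":0,"z":-0.2,"spin":0},{"fingers":-1,"x":0.107,"y":0,"z":-0.22,"spin":0},{"fingers":-1,"x":0.107,"y":0,"z":-0.235,"spin":0},{"fingers":-1,"x":0.107,"y":0,"z":-0.235,"spin":0}]' >/dev/null; python3 - <<'E'
from h import *
tcp()
c=cams.get_calibration("wrist");p,d=cams.camera("wrist");np.savez("pics/w2.npz",p=p,d=d)
V=np.array(c["view"])
def px(x,y,z):
    w=world([x,y]);q=V[:3,:3]@[*w,z]+V[:3,3];return [c["fx"]*q[0]/q[2]+c["cx"],c["fy"]*q[1]/q[2]+c["cy"]]
for y in(.108,-.108):
    print("edge106",np.round(px(.106,y,.054),1),"116",np.round(px(.116,y,.054),1),"stud top",np.round(px(.046,y,.098),1))
t=[]
for y in(.108,-.108):
    u,v=px(.1,y,.054);u=int(u);v=int(v);t.append(cv2.resize(p[max(v-40,0):v+40,u-50:u+50,::-1],(400,320),interpolation=cv2.INTER_CUBIC));print(u-50,v-40)
cv2.imwrite("pics/w2.png",np.hstack(t))
E
```

```text
t 33.25 box mm [69.  -0.2] z 256.7 rel yaw deg 90.01 F box [0.4 0.5] Fz -0.8 grip 0.0008
edge106 [411.9 207.7] 116 [411.4 215.6] stud top [427.8 164.3]
edge106 [234.6 207.8] 116 [235.2 215.6] stud top [218.7 164.3]
362 163
184 163
```

View pics/w2.png

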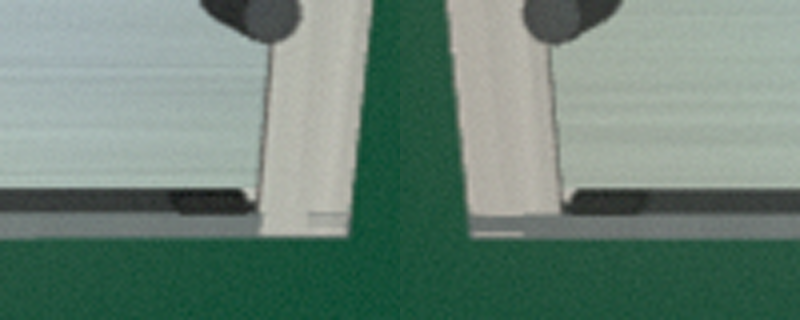

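Left crop is the left stop, right crop the right stop. In both, the shutter edge (crop row about 188) meets the black pad with no visible gap, and the two ends match. The arm is clear, so I hand in.

```bash
python3 -c "
from station import workorder
print(workorder.hand_in())"
```

```text
the job is handed in; nothing more can be done
None
```

The shutter is closed with both ends against their stops, and the job was handed in at about 33 s of the 72 s allowed, with the arm clear of everything.

- **Pushing:** I pushed the two studs alternately with the closed fingertips. One stud never led the other by more than about 6 mm. The force read at the end of each push was 2 to 5 N, and nothing jammed.
- **Pressing home:** The left end was pressed up to about 15.5 N along the travel and held. The right end was then pressed to about 15 N and held for 1 to 2 s. Just before the left press, the right end had already reached its stop at about 8 N while the shutter was being brought fully across.
- **Forces:** The largest total force I read was about 19 N. Forces were only read at the end of each 1 s move, so brief peaks in between were not seen.
- **Last checks:** The wrist picture shows the shutter edge against both black pads with no visible gap, and the two ends level to within a pixel (about 1.2 mm).
- **Disagreement:** The top camera's depth puts the studs at about 43.8 mm (left) and 44.5 mm (right), not the nominal 46 mm. The finger-contact position while pressing gave about 46.5 to 47 mm. I put the shortfall down to calibration and depth error of about 2 mm, plus slight rubber spring-back, because the wrist picture shows no gap.
- **Bystanders:** The arm stayed clear of the other items on the bench; I did not re-measure their positions.

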